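# Find and hold the balance point of a sprung tool-box lid

## Robot

A 7-joint arm with a two-finger parallel gripper is mounted at the origin on a cart in front of the work surface, level with it; the furniture and walls round the work are solid. World frame = base frame: x ahead of the robot, y to its left, z up, the work surface at z = 0. Lengths are in m, angles in rad, forces in N, time in s.
With the tool pointing down it reaches from about 0.35 to 0.9 m from the base axis. Payload 8.1 kg.
Tool frame: the origin (TCP) lies at the very end of the fingers, on their centre line; the grasp point (between the pads) lies 19 mm behind it (arm.tcp_to_grasp is the distance from the TCP to the grasp point, in m); z points along the fingers, y is the line along which they close (so a half turn about z gives the same grasp; the last joint's range is limited). The gripper opens to 92 mm and grips with 3 to 60 N. Pads are 19 mm wide; open, the fingers measure 130 mm over their backs; the gripper's body (75 mm by 190 mm) begins 47 mm behind the grasp point.
Start: joints at [-1.349, 0.434, 0.025, 1.573, -0.012, 1.134, -0.075], TCP at [0.199, 0.592, 0.227] pointing down, gripper open.
Joint ranges: [-2.62, 2.62], [-0.44, 2.09], [-1.27, 1.32], [0.08, 2.57], [-1.32, 4.46], [0.12, 2], [-2.74, 2.74]. Speed limits (rad/s): [2.22, 2.22, 3.01, 3.01, 3.14, 3.14, 3.14].

## Interface

Orientations are given as a rotation vector (axis times angle).
In Python, from cell import arm gives the robot as it stands.
- The arm moves only by the tool nudge_tcp, called after ">>>" as name(argument=value, ...), one argument or row to a line, values as JSON. Schema: {"type":"object","properties":{"ticks":{"type":"array","items":{"type":"array","prefixItems":[{"type":"array","items":{"type":"number"},"minItems":3,"maxItems":3},{"type":"number"},{"type":"number"}],"minItems":3,"maxItems":3},"minItems":1,"maxItems":10},"clamp_n":{"type":"number"},"only":{"type":"string"},"quiet":{"type":"boolean"},"lines":{"type":"string"}},"required":["ticks"],"additionalProperties":false}. ticks is a list of rows, 1 to 10 of them, each written [[dx, dy, dz], turn, opening]: dx, dy, dz in shares of the most that a row can go, 1 being 50 mm, then a turn about the tool's z in units of 0.1 rad, then the opening from 0.0 (shut) to 1.0 (fully open); each row shifts and turns the commanded pose from where the row before left it, along the tool's axes as they then stand; what a row does not reach is not made up. A row lasts 1/10 s, in which the tool goes at most 0.05 m and 0.15 rad, less where a joint would pass 70% of its speed; a pose out of reach is approached as far as the arm can. The fingers move at their own pace and stop on an object; clamp_n is the grip in N (left out, the last holds). Time passes only in rows, so rows that do not move let the fingers close. The tool returns the time, the measured TCP pose, the force, the opening and the grip force at its end. only (a regular expression) keeps the lines of the reply that match it, lines (a string "A,B") keeps lines A to B, and quiet returns only ok. Input that does not fit is refused with a message, and nothing moves.
- arm.observe(): the state, without advancing time (a new reading comes with each control period).
- arm.get_image(name): name is "side" or "top" or "wrist"; returns a dict with "image" (384x512x3 uint8, blue, green, red), "fx", "fy", "cx", "cy" (pixels), "cam_to_world" (4x4, takes a point from camera to world coordinates); the wrist camera has in their place "mount" (4x4, takes a point from camera to tool coordinates, whose origin is the TCP and whose axes are the flange's). Camera axes: x right, y down, z forward; pixel columns grow to the right and rows downward; lengths in m; the calibration is good to about 2 mm. The wrist camera is an equidistant fisheye: a pixel r from the principal point sees the ray r / f radians off the axis. A picture is of the moment at which its call begins: read the wrist's pose just before it. There is no depth.
- arm.sign_off(): hands the job in; it is judged then, once.
The state is a dict: "clock": time; "joints": joint angles; "dq": joint speeds; "joint_efforts": joint torques, N m; "position": TCP position; "ee_rot": TCP orientation; "force": force on the tool from outside, world axes, zero at the start; "ft_torque": the same for the moment, N m; "width": opening from 0.0 (shut) to 1.0 (fully open); "gripper_force": force on a finger pad.
Only numpy, scipy, OpenCV 4.12 (cv2) and the standard library are available. Lean on these libraries where they do the work, as an engineer would, in place of code of your own. Each camera call takes 0.05 s, during which the arm holds its last target. There are 200 camera calls.

## Task

The spring-assisted lid of the blue tool box is to have its hinge springs checked: turn the big hex nut of its catch by hand, anticlockwise, until the catch is right off the lid, then raise the lid by its black bar handle clearly past its balance point, where the springs begin to lift it on their own, without letting it fly open to its stop. Then bring it back and hold it still by the handle just below the balance point (some 3 to 15 degrees below), where it leans lightly shut on your hand, and finish while still holding it there. Leave the other things on the bench alone.

Things in the scene. Friction and masses are not known exactly. Their poses are not given: they have to be found in the camera images.
- toolbox: Blue steel tool box, fixed to the bench, 170 x 180 x 85 mm (x, y, z) without lid. Origin: centre of its underside, on the bench top. Its x axis points from the front (catch and handle, towards the robot) to the hinge side, y to its left, z up. In this frame the lid's hinge axis runs along y through x = 0.089, z = 0.090 m.
- lid (a joint): Hinge of the blue 0.9 kg lid (184 mm wide, 178 mm from hinge to front edge). 0 = shut, level; grows as the front rises, stop at 1.5 rad. Hinge springs carry part of its weight: it balances at 0.90 rad (52 deg). Left alone it falls shut below that and swings open to the stop above. At the handle: 1.3 N down when shut, 0.4 N down at 0.75, 0.4 N up at 1.05. With the catch on it stays within 0.02 rad.
- pull_bar: Lid handle: black round bar, 12 mm diameter, 72 mm long along the box's y, on two 9 mm steel rods (64 mm apart), 45 mm in front of the lid's edge in the lid's plane. Origin: middle of the bar, 223 mm from the hinge axis; shut, at (-0.134, 0.040, 0.090) m in the box frame. Can be pinched across from above between the rods and turns between the fingers as the lid rises.
- clamp_nut: Bare steel hex nut of the catch, 36 mm across flats, 18 mm high, captive on a vertical stud in front of the box's right part. Origin: centre of its underside, at (-0.116, -0.048, 0.111) m in the box frame. Turns with the catch, does not rise. Its x axis points along the catch's dark finger (43 mm long, beneath the nut); its flats' normals lie at 0, 60 and 120 deg from x.
- catch (a joint): Turn of the catch (nut and finger) about its vertical stud, friction 0.12 N m; stays where it is left. 0 = the finger points at the hinge and overlaps the lid's edge by 16 mm; grows anticlockwise seen from above, stop at 1.57 rad, finger then along the lid's front. The finger is clear of the lid from 1.15 rad. Starts at 0 to 0.3.
- wood_block: Bystander: loose block of pale wood, 62 x 90 x 38 mm; origin centre of its underside.
- dip_tin: Bystander: loose round blue and white tin, 60 mm diameter, 42 mm high; origin centre of its underside.
- gauge_block: Bystander: loose bright steel setting gauge, a 28 x 70 x 22 mm bar; origin centre of its underside.

How it is judged:
On the way, in this order (a step that is already met when the one before it is completed fails the run):
1. the catch is turned off the lid (at least 1.2 rad) while the lid is still shut (value of joint catch above 1.2 rad and value of joint lid below 0.1 rad), for 0.2 s.
2. the lid is raised past its balance point (over 0.95 rad) (value of joint lid above 0.95 rad), for 0.2 s.
At the end, for the whole second after the job is handed in: The lid is held still (under 0.05 rad/s) between 0.60 and 0.87 rad, that is 2 to 17 degrees below its balance point at 0.90 rad, with the fingers on the black bar handle (over 0.2 N), and the catch is still clear of the lid (over 1.15 rad) (value of joint lid between 0.6 and 0.87 rad and velocity of joint lid between -0.05 and 0.05 rad/s and contact force between the fingers and pull_bar above 0.2 N and value of joint catch above 1.15 rad); the arm keeps its last pose, push and grip.
It fails at once if the lid flies open towards its stop (over 1.35 rad) (value of joint lid above 1.35 rad).
It fails at once if the wooden block is disturbed (moved over 30 mm) (distance of wood_block from where it was at the start of the episode above 0.03 m).
It fails at once if the tin is disturbed (moved over 30 mm) (distance of dip_tin from where it was at the start of the episode above 0.03 m).
It fails at once if the gauge block is disturbed (moved over 30 mm) (distance of gauge_block from where it was at the start of the episode above 0.03 m).
It also fails if it takes over 46 s, if anything falls off the work surface, if the arm or the gripper's body presses on something with over 40 N, if the wrist force passes 120 N, or if a joint passes its speed limit or range.

## Working session

There is one attempt and no reset: what is moved stays moved. The work goes in short steps, Python scripts to look and compute and a tool call to move; the robot and the scene stay as the last step left them, time stands still between calls to the robot, and variables do not carry over. Pictures are saved under pics/ and viewed, at most 10 in all, crops included, and the job is handed in when it is done.

```bash
ls; mkdir -p pics
```

Run:
```python
from cell import arm
import cv2
for n in("top","side"):
    d=arm.get_image(n); cv2.imwrite(f"pics/{n}0.png",d["image"]); print(n,d["fx"],d["cx"],d["cy"],d["cam_to_world"])
s=arm.observe(); print(s["clock"],s["position"],s["ee_rot"],s["width"],arm.tcp_to_grasp)
```

```text
cell.py
pics
top 381.7803921828263 253.84574485285637 192.1698100128893 [[ 0.01070828 -0.99284042  0.11896733  0.44314131]
 [-0.99988952 -0.00940501  0.01151089  0.11024977]
 [-0.01030959 -0.11907745 -0.99283144  0.9477681 ]
 [ 0.          0.          0.          1.        ]]
side 424.97298812476197 262.53534271569833 198.02555331447218 [[ 0.8595125  -0.25346243  0.44384126  0.13606493]
 [-0.51066052 -0.38925339  0.76662092 -0.58422293]
 [-0.02154289 -0.88557247 -0.46400141  0.51922351]
 [ 0.          0.          0.          1.        ]]
0.1 [0.19934752 0.59187194 0.22601758] [-5.08001685e-01 -3.10014118e+00  2.21012436e-03] 1.001974674819065 0.0188
```

View pics/top0.png

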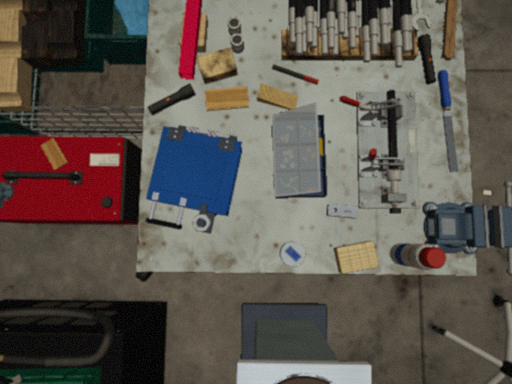

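View pics/side0.png

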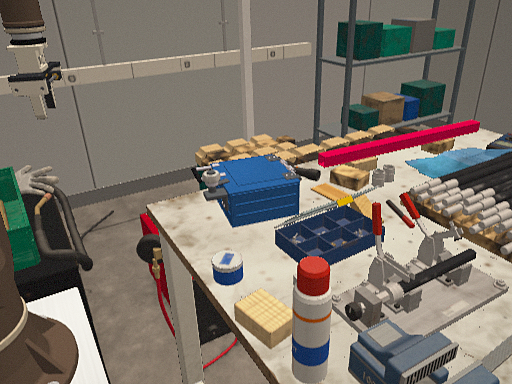

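The top view shows the blue box around (195,170), its bar at about (165,222) and the nut at about (203,221). The tin is at (292,253), the wood at (356,257) and the gauge at (342,211). I'll zoom in on the box.

Create h.py:
```python
import numpy as np, cv2
from cell import arm
def ray(d,u,v):
    T=np.array(d["cam_to_world"]); r=T[:3,:3]@[(u-d["cx"])/d["fx"],(v-d["cy"])/d["fy"],1]; return T[:3,3],r
def onz(d,u,v,z):
    o,r=ray(d,u,v); return o+r*(z-o[2])/r[2]
def proj(d,p):
    T=np.linalg.inv(np.array(d["cam_to_world"])); q=T[:3,:3]@p+T[:3,3]; return np.array([d["fx"]*q[0]/q[2]+d["cx"],d["fy"]*q[1]/q[2]+d["cy"]])
```

Run:
```python
from h import *
d=arm.get_image("top"); print(proj(d,np.array([.199,.592,.227])))
c=d["image"][115:240,135:260]; a=cv2.resize(c,None,fx=6,fy=6,interpolation=cv2.INTER_CUBIC)[:600,:]
c=d["image"][115:240,135:260]; a=cv2.resize(c,(600,600),interpolation=cv2.INTER_CUBIC)
cv2.imwrite("pics/crop.png",a)
```

```text
[ -9.21330385 370.72503965]
```

View pics/crop.png

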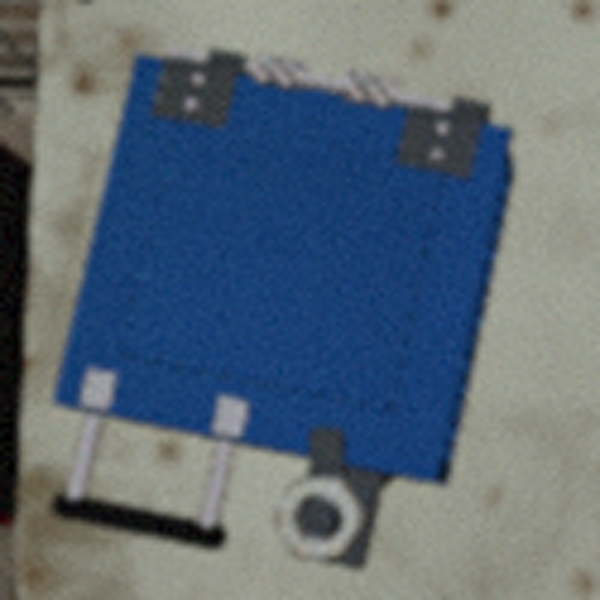

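Run:
```python
from h import *
d=arm.get_image("top")
P=lambda x,y,z:onz(d,135+x/4.8-.4,115+y/4.8-.4,z)
a,b=P(60,505,.092),P(220,537,.092); print("bar",a,b,(a+b)/2,np.linalg.norm(a-b))
c=[P(*q,.095) for q in((135,57),(512,128),(445,482),(58,403))]
for i in range(4): print(c[i],np.linalg.norm(c[i]-c[i-1]))
f=(c[0]+c[1]-c[2]-c[3]); l=c[0]-c[1]+c[3]-c[2]; print("yaw",np.arctan2(f[1],f[0]),np.arctan2(-l[0],l[1]), np.arctan2(-(a-b)[0],(a-b)[1]))
n=P(322,515,.129); fe=P(327,432,.105); print("nut",n,"finger",fe,np.linalg.norm(fe-n),np.arctan2(*(fe-n)[[1,0]]))
yaw=(np.arctan2(f[1],f[0])+np.arctan2(-l[0],l[1]))/2
R=np.array([[np.cos(yaw),-np.sin(yaw)],[np.sin(yaw),np.cos(yaw)]])
m=(a+b)/2
print("origin from bar",m[:2]-R@[-.134,.04],"nut",n[:2]-R@[-.116,-.048],"lid",(sum(c)/4)[:2]-R@[0.0,0])
from scipy.spatial.transform import Rotation as Q
s=arm.observe(); print(Q.from_rotvec(s["ee_rot"]).as_matrix(),s["joints"])
```

```text
bar [0.4809329  0.35912001 0.092     ] [0.4668058  0.28364581 0.092     ] [0.47386935 0.32138291 0.092     ] 0.07678495995553661
[0.69570995 0.33162404 0.095     ] 0.16977168515253435
[0.66230342 0.1501629  0.095     ] 0.1845105432102181
[0.49332945 0.1789071  0.095     ] 0.17140136873527145
[0.52855128 0.36129565 0.095     ] 0.18575834766158503
yaw -0.17206941282877575 -0.18642714592453505 -0.18503670517852996
nut [0.47604198 0.23084684 0.129     ] finger [0.51528906 0.23310163 0.105     ] 0.04605885217874074 0.05738810723048856
origin from bar [0.5985908  0.25813294] nut [0.59874134 0.25739615] lid [0.59497353 0.25549742]
[[-9.47699401e-01  3.19164221e-01 -2.11323596e-04]
 [ 3.19164278e-01  9.47698963e-01 -9.16148607e-04]
 [-9.21307038e-05 -9.35680429e-04 -9.99999558e-01]] [-1.34861785  0.4349634   0.02499237  1.57370899 -0.01160262  1.13400552
 -0.07508465]
```
Consistent. Box origin (0.5985,0.258), yaw -0.182. Nut at (0.476,0.231), bar (0.474,0.3215,0.09). Catch angle ≈ 0.057+0.182=0.24 (uncertain; finger 0.24: finger end 43mm from centre; measured 39mm laterally). Nut flats normals at 0.057+k*60deg.

Bar, nut and lid all give the same box pose: origin (0.598, 0.258), yaw −0.18. The catch is at about 0.24, with nut flats at 1.10 rad. Next I'll move over the nut.

The manual's scale: shifts go in shares of 50 mm and turns go in units of 0.1 rad. Converting my numbers, -0.03 m is -0.6, -0.0145 m is -0.29, 0.142 rad is 1.42.

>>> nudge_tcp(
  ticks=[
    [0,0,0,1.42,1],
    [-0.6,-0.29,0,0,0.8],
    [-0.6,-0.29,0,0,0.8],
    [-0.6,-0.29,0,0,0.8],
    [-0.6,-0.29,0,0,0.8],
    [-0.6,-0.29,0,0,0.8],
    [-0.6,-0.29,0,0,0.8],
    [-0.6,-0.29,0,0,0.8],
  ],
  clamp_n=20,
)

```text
refused: ticks[0]: [0, 0, 0, 1.42, 1] is too long (schema: maxItems 3). Nothing was moved.
```

Nothing moved. I misread the format; it is rows with the three-number parts in brackets of their own. Resending.

>>> nudge_tcp(
  ticks=[
    [[0,0,0],1.42,1],
    [[-0.6,-0.29,0],0,0.8],
    [[-0.6,-0.29,0],0,0.8],
    [[-0.6,-0.29,0],0,0.8],
    [[-0.6,-0.29,0],0,0.8],
    [[-0.6,-0.29,0],0,0.8],
    [[-0.6,-0.29,0],0,0.8],
    [[-0.6,-0.29,0],0,0.8],
  ],
  clamp_n=20,
)

```text
clock: 1.0
position: [0.3419, 0.4059, 0.2267]
ee_rot: [-0.727, -3.056, 0.0]
force: [0.6, 0.3, 0.3]
width: 0.803
gripper_force: 0.0
```

>>> nudge_tcp(
  ticks=[
    [[-0.6,-0.29,0],0,0.8],
    [[-0.6,-0.29,0],0,0.8],
    [[-0.6,-0.29,0],0,0.8],
    [[-0.6,-0.29,0],0,0.8],
    [[-0.6,-0.29,0],0,0.8],
    [[0,0,0],0,0.8],
  ],
)

```text
clock: 1.6
position: [0.4456, 0.2702, 0.2268]
ee_rot: [0.737, 3.052, -0.002]
force: [0.0, 0.2, 0.7]
width: 0.802
gripper_force: 0.0
```

Add to h.py:
```python
from scipy.spatial.transform import Rotation as Q
def to(p):
    s=arm.observe(); R=Q.from_rotvec(s["ee_rot"]).as_matrix(); print("t",s["clock"],"pos",s["position"].round(4) if hasattr(s["position"],'round') else s["position"],"yang",np.arctan2(R[1,1],R[0,1]).round(3),"d_tool",(R.T@(np.array(p)-s["position"])).round(4),"F",np.round(s["force"],1))
```

```bash
python3 -c "
from h import *
to([.476,.231,.2])"
```

```text
t 1.6 pos [0.4456 0.2702 0.2268] yang 1.097 d_tool [-0.0449 -0.021   0.027 ] F [0.  0.2 0.7]
```

>>> nudge_tcp(
  ticks=[
    [[-0.44,-0.21,0.26],0,0.7],
    [[-0.46,-0.21,0.28],0,0.7],
    [[0,0,0],0,0.7],
    [[0,0,0],0,0.7],
  ],
)

```text
clock: 2.0
position: [0.4731, 0.2359, 0.1995]
ee_rot: [-0.728, -3.055, 0.001]
force: [0.0, 0.9, 0.2]
width: 0.702
gripper_force: 0.0
```

Run:
```python
from h import *
to([.476,.231,.113])
s=arm.observe(); d=arm.get_image("wrist"); im=d["image"]; print({k:d[k] for k in("fx","cx","cy","mount")})
cv2.imwrite("pics/w1.png",im)
t=arm.get_image("top")["image"]; cv2.imwrite("pics/t1.png",t)
```

```text
t 2.0 pos [0.4731 0.2359 0.1995] yang 1.103 d_tool [-0.0049 -0.003   0.0865] F [0.  0.9 0.2]
{'fx': 297.3186396354542, 'cx': 256.67600496966173, 'cy': 193.15570774846688, 'mount': array([[ 3.96341726e-04, -9.68222794e-01, -2.50088913e-01,
         6.56391292e-02],
       [ 9.99998832e-01,  1.46331463e-05,  1.52814898e-03,
         1.38043289e-03],
       [-1.47592909e-03, -2.50089227e-01,  9.68221669e-01,
        -1.57405068e-01],
       [ 0.00000000e+00,  0.00000000e+00,  0.00000000e+00,
         1.00000000e+00]])}
```

View pics/w1.png

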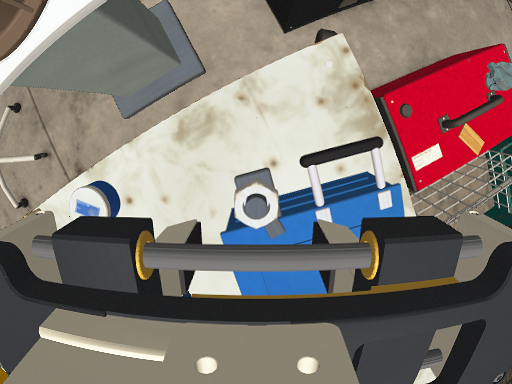

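The wrist view shows the nut at about (257,204), the catch finger pointing to (275,235), and the bar from (303,162) to (380,144). I'll rectify it onto the plane of the nut top.

Add to h.py:
```python
def wproj(d,s,P):
    R=Q.from_rotvec(s["ee_rot"]).as_matrix(); M=np.array(d["mount"])
    q=((np.atleast_2d(P)-s["position"])@R-M[:3,3])@M[:3,:3]
    r=np.hypot(q[:,0],q[:,1]); th=np.arctan2(r,q[:,2])
    return np.c_[d["cx"]+d["fx"]*th*q[:,0]/r, d["cy"]+d["fx"]*th*q[:,1]/r]
def rect(d,s,c,z,half,n=600):
    # up=+x world, left=+y
    v,u=np.mgrid[:n,:n]; k=2*half/n
    P=np.c_[(c[0]+half-v*k).ravel(),(c[1]+half-u*k).ravel(),np.full(n*n,z)]
    m=wproj(d,s,P).astype(np.float32).reshape(n,n,2)
    return cv2.remap(d["image"],m[...,0],m[...,1],cv2.INTER_CUBIC)
```

Run:
```python
from h import *
s=arm.observe(); d=arm.get_image("wrist")
im=rect(d,s,(.475,.231),.129,.06)
for k in range(0,600,100): cv2.line(im,(k,0),(k,6),(0,0,255),1)
cv2.drawMarker(im,(300,300),(0,0,255),0,10)
cv2.imwrite("pics/r1.png",im)
```

```text
(no output)
```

View pics/r1.png

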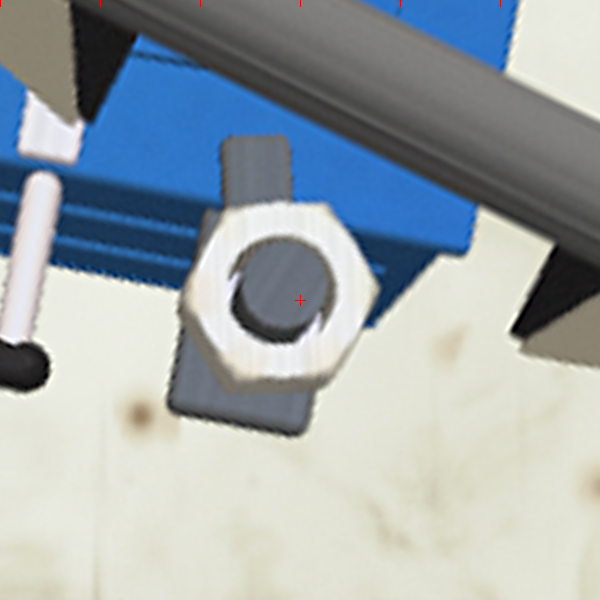

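Nut centre is (0.476, 0.2345) and the flats fit 0.06 + k·60°, so the current yaw is right. I'll descend with tips at z 0.114.

Run:
```python
from h import *
to([.476,.2340,.114])
```

```text
t 2.15 pos [0.4729 0.2372 0.2001] yang 1.106 d_tool [-0.0042 -0.0016  0.0861] F [ 0.1 -0.1  0.2]
```

>>> nudge_tcp(
  ticks=[
    [[-0.07,0,0.56],0,0.65],
    [[0,0,0.56],0,0.65],
    [[0,0,0.56],0,0.65],
    [[0,0,0],0,0.65],
    [[0,0,0],0,0.65],
  ],
)

```text
clock: 2.65
position: [0.4763, 0.235, 0.1163]
ee_rot: [-0.725, -3.056, 0.0]
force: [0.4, 0.7, 0.5]
width: 0.651
gripper_force: 0.0
```

```bash
python3 -c "
from h import *
to([.476,.2340,.114])"
```

```text
t 2.65 pos [0.4763 0.235  0.1163] yang 1.105 d_tool [-0.0002 -0.001   0.0023] F [0.4 0.7 0.5]
```

To row units: 0.001 m is 0.02.

>>> nudge_tcp(
  ticks=[
    [[0,0,0.02],0,0.3],
    [[0,0,0],0,0.3],
    [[0,0,0],0,0.3],
    [[0,0,0],0,0.3],
    [[0,0,0],0,0.3],
    [[0,0,0],0,0.3],
  ],
  clamp_n=25,
)

```text
clock: 3.25
position: [0.4763, 0.2334, 0.1155]
ee_rot: [-0.728, -3.056, 0.001]
force: [-2.9, -4.4, 6.9]
width: 0.379
gripper_force: 25.0
```

Gripped on the flats (opening ≈ 36 mm). Now I'll turn anticlockwise.

>>> nudge_tcp(
  ticks=[
    [[0,0,0],-1,0.3],
    [[0,0,0],-1,0.3],
    [[0,0,0],-1,0.3],
    [[0,0,0],-1,0.3],
  ],
)

```text
clock: 3.65
position: [0.4764, 0.2337, 0.1155]
ee_rot: [-0.1, -3.14, 0.001]
force: [-2.6, -2.3, 5.8]
width: 0.382
gripper_force: 25.0
```

>>> nudge_tcp(
  ticks=[
    [[0,0,0],-1,0.3],
    [[0,0,0],-1,0.3],
    [[0,0,0],-1,0.3],
    [[0,0,0],-1,0.3],
    [[0,0,0],0,0.3],
  ],
)

```text
clock: 4.15
position: [0.4763, 0.2341, 0.1155]
ee_rot: [0.526, -3.097, -0.0]
force: [-3.6, -1.6, 5.4]
width: 0.38
gripper_force: 25.0
```

```bash
python3 -c "
from h import *
to([.476,.2340,.1155]);print(arm.observe()['ft_torque'],arm.observe()['joints'])"
```

```text
t 4.15 pos [0.4763 0.2341 0.1155] yang 1.907 d_tool [ 0.0003  0.     -0.    ] F [-3.6 -1.6  5.4]
[-0.33567237  0.59017489  0.17398178] [-0.55355217  0.4082605  -0.00505831  1.93328956  0.00270316  0.80004604
  1.34718468]
```

To row units: -0.1 rad is -1.

>>> nudge_tcp(
  ticks=[
    [[0,0,0],-1,0.3],
    [[0,0,0],-1,0.3],
    [[0,0,0],-1,0.3],
    [[0,0,0],-1,0.3],
    [[0,0,0],0,0.3],
    [[0,0,0],0,0.3],
    [[0,0,0],0,0.3],
  ],
)

```text
clock: 4.85
position: [0.4761, 0.2343, 0.1155]
ee_rot: [1.126, -2.933, -0.0]
force: [-3.8, -0.9, 6.0]
width: 0.387
gripper_force: 25.0
```

Run:
```python
from h import *
to([.476,.2340,.1155]);print(arm.observe()['ft_torque'])
t=arm.get_image("top")["image"][160:285,135:260]
cv2.imwrite("pics/t2.png",cv2.resize(t,(600,600),interpolation=cv2.INTER_CUBIC))
```

```text
t 4.85 pos [0.4761 0.2343 0.1155] yang 2.304 d_tool [ 0.0003 -0.0002 -0.    ] F [-3.8 -0.9  6. ]
[-0.16027169  0.74245846  0.11243121]
```

>>> nudge_tcp(
  ticks=[
    [[0,0,0],0,0.65],
    [[0,0,0],0,0.65],
    [[0,0,0],0,0.65],
    [[0,0,-0.4],0,0.65],
    [[0,0,-0.6],0,0.65],
    [[0,0,-0.6],-1.2,0.65],
    [[0,0,0],-1.4,0.65],
    [[0,0,0],-1.4,0.65],
    [[0,0,0],-1.4,0.65],
    [[0,0,0],-1.16,0.65],
  ],
)

```text
clock: 5.9
position: [0.4766, 0.2343, 0.1948]
ee_rot: [-2.017, 2.408, -0.0]
force: [0.2, 0.5, 0.4]
width: 0.648
gripper_force: 0.0
```

```bash
python3 -c "
from h import *
to([.474,.3235,.195])"
```

```text
t 5.9 pos [0.4766 0.2343 0.1948] yang 2.965 d_tool [-0.0874  0.0182 -0.0002] F [0.2 0.5 0.4]
```

View pics/t2.png

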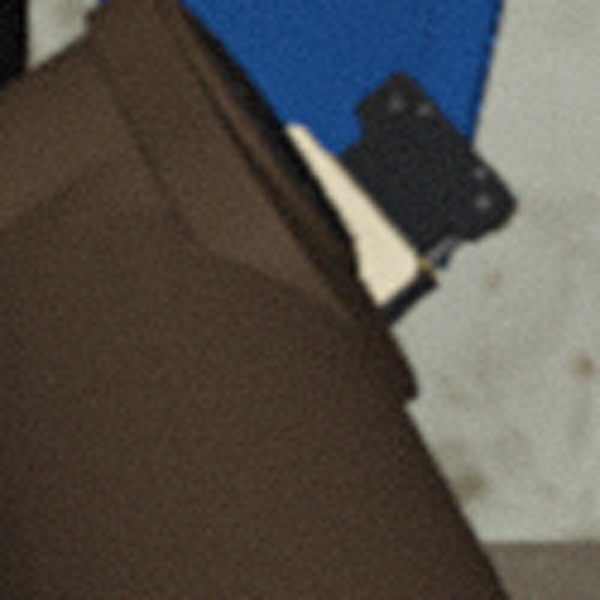

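The arm hides the catch in that top view. I'll move over the bar and check both bar and catch with the wrist camera.

To row units: -0.03 m is -0.6, -0.027 m is -0.54.

>>> nudge_tcp(
  ticks=[
    [[-0.6,0.12,0],0,0.65],
    [[-0.6,0.12,0],0,0.65],
    [[-0.54,0.12,0],0,0.65],
    [[0,0,0],0,0.65],
    [[0,0,0],0,0.65],
    [[0,0,0],0,0.65],
  ],
)

```text
clock: 6.5
position: [0.4748, 0.322, 0.1945]
ee_rot: [2.009, -2.414, 0.001]
force: [-0.1, 0.4, -0.2]
width: 0.647
gripper_force: 0.0
```

Run:
```python
from h import *
to([.474,.3235,.071])
s=arm.observe(); d=arm.get_image("wrist")
im=rect(d,s,(.475,.29),.09,.10)
cv2.drawMarker(im,(300,300),(0,0,255),0,10)
cv2.imwrite("pics/r2.png",im)
```

```text
t 6.5 pos [0.4748 0.322  0.1945] yang 2.959 d_tool [-0.0015  0.001   0.1235] F [-0.1  0.4 -0.2]
```

View pics/r2.png

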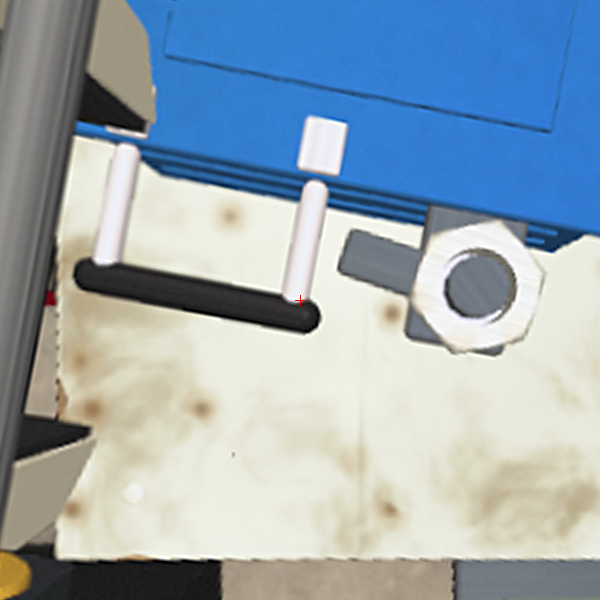

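The bar spans (75,273) to (320,318), so its centre is (0.476, 0.3235) with yaw −0.182. The catch finger points along the lid front at about 1.45 rad, clear of the lid. I'll descend onto the bar.

```bash
python3 -c "
from h import *
to([.4763,.3234,.071])"
```

```text
t 6.55 pos [0.4749 0.3218 0.1946] yang 2.958 d_tool [-0.0019 -0.0011  0.1236] F [ 0.2 -0.1 -0.1]
```

>>> nudge_tcp(
  ticks=[
    [[-0.02,-0.02,0.6],0,0.42],
    [[0,0,0.6],0,0.42],
    [[0,0,0.6],0,0.42],
    [[0,0,0.5],0,0.42],
    [[0,0,0.16],0,0.42],
    [[0,0,0],0,0.42],
    [[0,0,0],0,0.42],
  ],
)

```text
clock: 7.25
position: [0.4764, 0.3241, 0.0729]
ee_rot: [-2.009, 2.413, -0.0]
force: [0.0, -0.0, 1.0]
width: 0.423
gripper_force: 0.0
```

```bash
python3 -c "
from h import *
to([.4763,.3234,.071])"
```

```text
t 7.25 pos [0.4764 0.3241 0.0729] yang 2.959 d_tool [ 0.0007 -0.      0.0019] F [ 0. -0.  1.]
```

>>> nudge_tcp(
  ticks=[
    [[0,0,0.02],0,0.05],
    [[0,0,0],0,0.05],
    [[0,0,0],0,0.05],
    [[0,0,0],0,0.05],
    [[0,0,0],0,0.05],
    [[0,0,0],0,0.05],
  ],
  clamp_n=12,
)

```text
clock: 7.85
position: [0.475, 0.3243, 0.0708]
ee_rot: [2.011, -2.413, -0.001]
force: [-5.0, 0.2, 3.9]
width: 0.126
gripper_force: 12.0
```

Run:
```python
from h import *
to([.4763,.3234,.071])
# tool-frame steps: box x dir in tool: y = -1 (yang 2.96). arc
import numpy as np
a=np.arange(0,1.11,.1); x=-.223*np.cos(a); z=.223*np.sin(a)
for i in range(len(a)-1): print(a[i+1].round(2), "dy",-(x[i+1]-x[i]).round(4),"dz",-(z[i+1]-z[i]).round(4), "absz", (.0723+z[i+1]).round(4))
```

```text
t 7.85 pos [0.475  0.3243 0.0708] yang 2.96 d_tool [ 0.0006 -0.0015 -0.0002] F [-5.   0.2  3.9]
0.1 dy -0.0011 dz -0.0223 absz 0.0946
0.2 dy -0.0033 dz -0.022 absz 0.1166
0.3 dy -0.0055 dz -0.0216 absz 0.1382
0.4 dy -0.0076 dz -0.0209 absz 0.1591
0.5 dy -0.0097 dz -0.0201 absz 0.1792
0.6 dy -0.0117 dz -0.019 absz 0.1982
0.7 dy -0.0135 dz -0.0177 absz 0.216
0.8 dy -0.0152 dz -0.0163 absz 0.2323
0.9 dy -0.0167 dz -0.0147 absz 0.247
1.0 dy -0.0181 dz -0.013 absz 0.2599
1.1 dy -0.0193 dz -0.0111 absz 0.271
```

Bar gripped (11.6 mm). I'll raise it along the arc, 0.05 rad per row.

>>> nudge_tcp(
  ticks=[
    [[0,-0.006,-0.222],0,0.05],
    [[0,-0.016,-0.222],0,0.05],
    [[0,-0.028,-0.22],0,0.05],
    [[0,-0.038,-0.22],0,0.05],
    [[0,-0.05,-0.216],0,0.05],
    [[0,-0.06,-0.214],0,0.05],
    [[0,-0.072,-0.21],0,0.05],
    [[0,-0.08,-0.208],0,0.05],
    [[0,0,0],0,0.05],
  ],
)

```text
clock: 8.75
position: [0.4919, 0.321, 0.1595]
ee_rot: [2.011, -2.413, -0.002]
force: [-9.1, 0.4, 1.6]
width: 0.124
gripper_force: 12.0
```

Add to h.py:
```python
from scipy.optimize import minimize_scalar
P0=np.array([.475,.3243,.0708]); ex=np.array([np.cos(.182),-np.sin(.182),0])
def lid():
    s=arm.observe(); d=s["position"]-P0; X=.223-d@ex; Z=d[2]
    R=Q.from_rotvec(s["ee_rot"]).as_matrix()
    print("t",s["clock"],"lid",np.arctan2(Z,X).round(3),"r",np.hypot(X,Z).round(4),"side",(d@[ex[1],-ex[0],0]).round(4),"F",np.round(s["force"],1),"w",s["width"],"yang",np.arctan2(R[1,1],R[0,1]).round(3))
```

```bash
python3 -c "
from h import *
lid()"
```

```text
t 8.75 lid 0.407 r 0.2241 side 0.0002 F [-9.1  0.4  1.6] w 0.12404004281464333 yang 2.96
```

>>> nudge_tcp(
  ticks=[
    [[0,-0.072,-0.202],0,0.05],
    [[0,-0.082,-0.198],0,0.05],
    [[0,-0.11,-0.192],0,0.05],
    [[0,-0.12,-0.188],0,0.05],
    [[0,-0.13,-0.18],0,0.05],
    [[0,-0.14,-0.174],0,0.05],
    [[0,-0.148,-0.166],0,0.05],
    [[0,-0.156,-0.16],0,0.05],
    [[0,0,0],0,0.05],
  ],
)

```text
clock: 9.65
position: [0.5395, 0.3119, 0.2335]
ee_rot: [2.01, -2.414, -0.001]
force: [-14.1, -2.1, 12.2]
width: 0.127
gripper_force: 12.0
```

```bash
python3 -c "
from h import *
lid()"
```

```text
t 9.65 lid 0.802 r 0.2263 side 0.0006 F [-14.1  -2.1  12.2] w 0.12696128077108715 yang 2.959
```

>>> nudge_tcp(
  ticks=[
    [[0,0.06,-0.06],0,0.05],
    [[0,-0.162,-0.152],0,0.05],
    [[0,-0.16,-0.15],0,0.05],
    [[0,0,0],0,0.05],
  ],
)

```text
clock: 10.05
position: [0.5562, 0.3082, 0.25]
ee_rot: [-2.005, 2.415, -0.004]
force: [4.8, -0.5, -5.3]
width: 0.126
gripper_force: 12.0
```

```bash
python3 -c "
from h import *
lid()"
```

```text
t 10.05 lid 0.907 r 0.2275 side 0.0012 F [ 4.8 -0.5 -5.3] w 0.12564388503327112 yang 2.957
```

To row units: -0.0096 m is -0.192, -0.0093 m is -0.186.

>>> nudge_tcp(
  ticks=[
    [[0,-0.186,-0.128],0,0.05],
    [[0,-0.186,-0.124],0,0.05],
    [[0,-0.192,-0.116],0,0.05],
    [[0,0,0],0,0.05],
    [[0,0,0],0,0.05],
    [[0,0,0],0,0.05],
    [[0,0,0],0,0.05],
  ],
)

```text
clock: 10.75
position: [0.5812, 0.3037, 0.2678]
ee_rot: [2.009, -2.414, 0.001]
force: [-2.1, -5.3, 2.9]
width: 0.125
gripper_force: 12.0
```

```bash
python3 - <<'E'
from h import *
lid()
d=arm.get_image("side"); cv2.imwrite("pics/s2.png",cv2.resize(d["image"][90:260,130:357],(800,600),interpolation=cv2.INTER_CUBIC))
E
```

```text
t 10.75 lid 1.043 r 0.228 side 0.0011 F [-2.1 -5.3  2.9] w 0.1249500795794157 yang 2.959
```

View pics/s2.png

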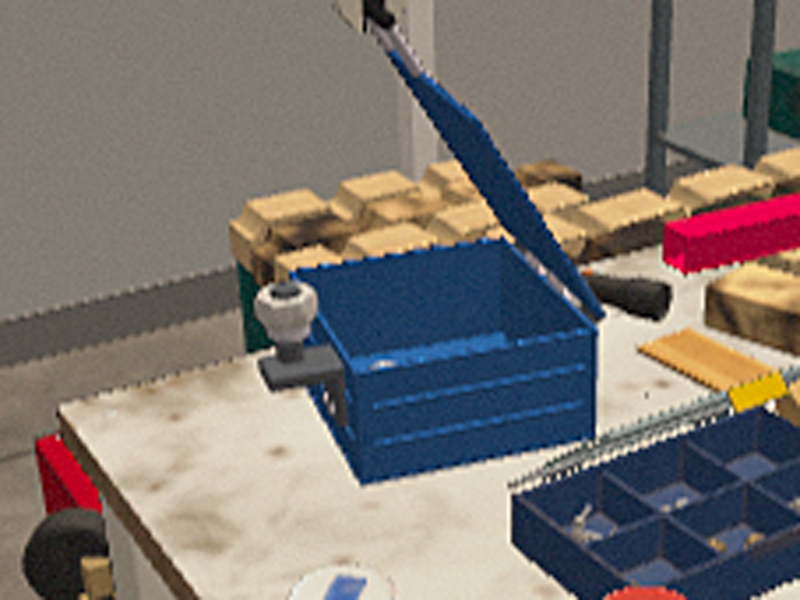

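Run:
```python
from h import *
ey=np.array([-ex[1],ex[0],0]); d=arm.get_image("side")
o=np.array([.5995,.260,0])
print("pix want",130+483*227/800,90+125*170/600)
for a in(.9,.95,1,1.05,1.1,1.15):
    print(a,[proj(d,o+ex*(.089-.178*np.cos(a))+ey*y+[0,0,.09+.178*np.sin(a)]).round(1).tolist() for y in(-.092,)])
s=arm.observe(); b=s["position"]+[0,0,.0188]-o-ex*.089; print(np.arctan2(b[2]-.09,-(b@ex)))
```

```text
pix want 267.05125 125.41666666666666
0.9 [[255.5, 129.3]]
0.95 [[258.6, 126.5]]
1 [[261.8, 123.8]]
1.05 [[265.1, 121.2]]
1.1 [[268.5, 118.8]]
1.15 [[272.0, 116.6]]
1.0422557192117905
```

Two estimates put the lid at about 1.04 rad. Now I'll bring it back to about 0.75.

To row units: 0.0095 m is 0.19, 0.0092 m is 0.184.

>>> nudge_tcp(
  ticks=[
    [[0,0.19,0.118],0,0.05],
    [[0,0.184,0.128],0,0.05],
    [[0,0.176,0.136],0,0.05],
    [[0,0.17,0.144],0,0.05],
    [[0,0.162,0.152],0,0.05],
    [[0,0.128,0.132],0,0.05],
    [[0,0,0],0,0.05],
    [[0,0,0],0,0.05],
    [[0,0,0],0,0.05],
    [[0,0,0],0,0.05],
  ],
)

```text
clock: 11.85
position: [0.5312, 0.3138, 0.2266]
ee_rot: [-2.01, 2.414, 0.0]
force: [0.3, -2.0, -2.0]
width: 0.123
gripper_force: 12.0
```

Run:
```python
from h import *
lid()
s=arm.observe(); b=s["position"]+[0,0,.0188]-[.5995,.26,0]-ex*.089; print(np.arctan2(b[2]-.09,-(b@ex)))
d=arm.get_image("side"); cv2.imwrite("pics/s3.png",cv2.resize(d["image"][90:260,130:357],(800,600),interpolation=cv2.INTER_CUBIC))
```

```text
t 11.85 lid 0.754 r 0.2275 side 0.0002 F [ 0.3 -2.  -2. ] w 0.1229246996397885 yang 2.96
0.7527265736257267
```

View pics/s3.png

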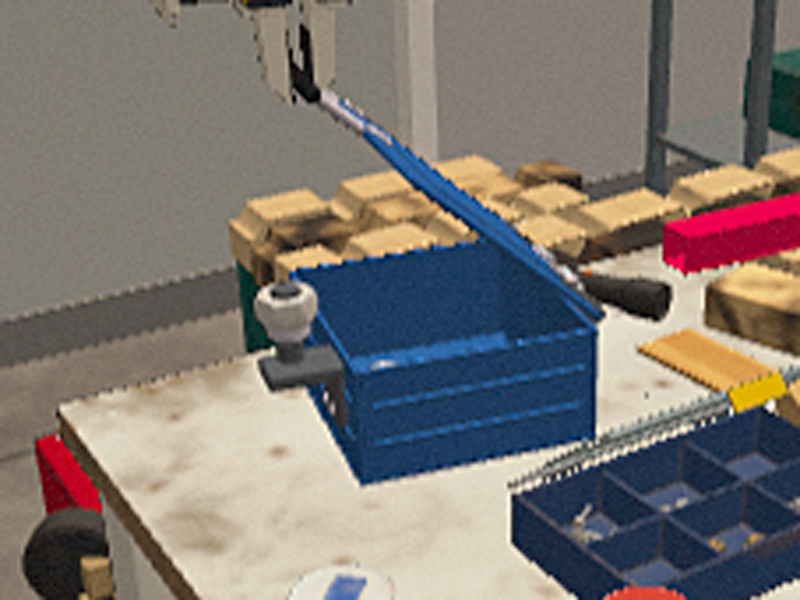

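The lid is held by the bar, which sits between the fingers at about (300,85), at about 0.75 rad. The catch is clear and the bench is undisturbed. I'll let it settle briefly and hand in.

>>> nudge_tcp(
  ticks=[
    [[0,0,0],0,0.05],
    [[0,0,0],0,0.05],
    [[0,0,0],0,0.05],
    [[0,0,0],0,0.05],
    [[0,0,0],0,0.05],
  ],
)

```text
clock: 12.4
position: [0.531, 0.3138, 0.2264]
ee_rot: [-2.011, 2.414, 0.0]
force: [0.6, -1.7, -0.9]
width: 0.126
gripper_force: 12.0
```

```bash
python3 -c "
from h import *
lid(); print(arm.sign_off())"
```

```text
t 12.4 lid 0.753 r 0.2275 side 0.0002 F [ 0.6 -1.7 -0.9] w 0.1261715615145286 yang 2.96
the job is handed in; nothing more can be done
None
```

I handed the job in at 12.4 s with the catch turned to about 1.45 rad, the lid raised to about 1.04 rad, then brought back and held still by the bar at about 0.75 rad; these angles are my own estimates, and the hand-in returned no verdict.

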